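# Trace the marks on a casting core for the scanner

## Task

Show the overhead scanner the line of marks on the sand core: hold the fingertips about 1 cm above the end mark beside the red puck, follow the core's top line from mark to mark to the blue puck's end, staying about that low all the way and pausing about half a second with the fingertips centred over each of the five marks. Do not touch the core, and leave it, the pucks and everything else where they lie. Then push the green button down with the fingertips and let it spring back.

Things in the scene. Friction and masses are not known exactly. Their poses are not given: they have to be found in the camera images.
- core: loose grey S-shaped pipe core of brittle sand lying on the mould: round bar 36 mm in diameter, about 0.3 m long, with a block at each end and a short unmarked branch near mark_4; its top line is level, 36 mm above the mould's top (86 mm above the table). Origin on its underside at the middle of its length (under mark_3), z up, y roughly along its length from mark_1 to mark_5. Five marks (black discs 20 mm across with a white centre 11 mm across) lie along its top line
- mark_1 (a point): centre of a mark, on the top surface of the core: end mark, on the end of the core without a branch (1 of 5 along the core, 60 mm apart along the curve; point axes as the core's, z up)
- between_1_2 (a point): point on the core's top line halfway between marks 1 and 2 (unmarked)
- mark_2 (a point): centre of a mark, on the top surface of the core: mark in the row (2 of 5 along the core, 60 mm apart along the curve; point axes as the core's, z up)
- between_2_3 (a point): point on the core's top line halfway between marks 2 and 3 (unmarked)
- mark_3 (a point): centre of a mark, on the top surface of the core: mark in the row (3 of 5 along the core, 60 mm apart along the curve; point axes as the core's, z up)
- between_3_4 (a point): point on the core's top line halfway between marks 3 and 4 (unmarked)
- mark_4 (a point): centre of a mark, on the top surface of the core: mark in the row (4 of 5 along the core, 60 mm apart along the curve; point axes as the core's, z up)
- between_4_5 (a point): point on the core's top line halfway between marks 4 and 5 (unmarked)
- mark_5 (a point): centre of a mark, on the top surface of the core: end mark, on the end beside the branch (5 of 5 along the core, 60 mm apart along the curve; point axes as the core's, z up)
- mould: fixed dark grey sand block, 240 mm (x) by 370 mm (y), 50 mm high, with four small cones 14 mm high at its corners; origin at the centre of its underside, on the table
- puck_red: 26 mm diameter, 26 mm high, loose steel puck with a red top, standing on the mould beside one end of the core, roughly 40 to 75 mm to the side of the last mark there; origin at the centre of its underside. It shows the end where the tracing starts. Not to be moved
- puck_blue: 26 mm diameter, 26 mm high, loose steel puck with a blue top, standing on the mould beside one end of the core, roughly 40 to 75 mm to the side of the last mark there; origin at the centre of its underside. It shows the end where the tracing finishes. Not to be moved
- record_top (a point): centre of the top face of the green round push button (36 mm diameter, its top 22 mm above the table when released, in a round grey housing 52 mm across and 12 mm high on the table to the right of the mould); pressed straight down
- record (a joint): how far the green button is pushed down, m: 0 released, 0.006 fully down (takes about 4 N); springs back
- spray_can: upright spray can, 60 mm diameter, 170 mm high, origin at the centre of its underside; bystander
- mug: blue mug, 80 mm diameter, 90 mm high, origin at the centre of its underside; bystander
- brush: flat paint brush with a wooden handle, about 200 mm long, lying on the table; bystander
- gauge_ring: steel ring gauge lying flat, 80 mm outside, 22 mm high, origin at the centre of its underside; bystander
- gauge_block: steel block 30 x 70 x 30 mm high, origin at the centre of its underside; bystander
Not all that is in view belongs to the job. Of the things that look like the part that bears record_top, take the one that is nearest to the robot's base at the start.

How it is judged:
On the way, in this order (a step that is already met when the one before it is completed fails the run):
1. fingertips just above mark 1 counted from the red puck (((horizontal distance between puck_red and mark_1 below 0.11 m and horizontal distance between the grasp point and mark_1 below 0.014 m and z of the grasp point in the frame of mark_1 between 0.015 and 0.055 m) or (horizontal distance between puck_red and mark_5 below 0.11 m and horizontal distance between the grasp point and mark_5 below 0.014 m and z of the grasp point in the frame of mark_5 between 0.015 and 0.055 m))), for 0.2 s.
2. fingertips pass low over the core between marks 1 and 2 counted from the red puck (((horizontal distance between puck_red and mark_1 below 0.11 m and horizontal distance between the grasp point and between_1_2 below 0.014 m and z of the grasp point in the frame of between_1_2 between 0.015 and 0.055 m) or (horizontal distance between puck_red and mark_5 below 0.11 m and horizontal distance between the grasp point and between_4_5 below 0.014 m and z of the grasp point in the frame of between_4_5 between 0.015 and 0.055 m))), for 0.03 s.
3. fingertips just above mark 2 counted from the red puck (((horizontal distance between puck_red and mark_1 below 0.11 m and horizontal distance between the grasp point and mark_2 below 0.014 m and z of the grasp point in the frame of mark_2 between 0.015 and 0.055 m) or (horizontal distance between puck_red and mark_5 below 0.11 m and horizontal distance between the grasp point and mark_4 below 0.014 m and z of the grasp point in the frame of mark_4 between 0.015 and 0.055 m))), for 0.2 s.
4. fingertips pass low over the core between marks 2 and 3 counted from the red puck (((horizontal distance between puck_red and mark_1 below 0.11 m and horizontal distance between the grasp point and between_2_3 below 0.014 m and z of the grasp point in the frame of between_2_3 between 0.015 and 0.055 m) or (horizontal distance between puck_red and mark_5 below 0.11 m and horizontal distance between the grasp point and between_3_4 below 0.014 m and z of the grasp point in the frame of between_3_4 between 0.015 and 0.055 m))), for 0.03 s.
5. fingertips just above mark 3 counted from the red puck (horizontal distance between the grasp point and mark_3 below 0.014 m and z of the grasp point in the frame of mark_3 between 0.015 and 0.055 m), for 0.2 s.
6. fingertips pass low over the core between marks 3 and 4 counted from the red puck (((horizontal distance between puck_red and mark_1 below 0.11 m and horizontal distance between the grasp point and between_3_4 below 0.014 m and z of the grasp point in the frame of between_3_4 between 0.015 and 0.055 m) or (horizontal distance between puck_red and mark_5 below 0.11 m and horizontal distance between the grasp point and between_2_3 below 0.014 m and z of the grasp point in the frame of between_2_3 between 0.015 and 0.055 m))), for 0.03 s.
7. fingertips just above mark 4 counted from the red puck (((horizontal distance between puck_red and mark_1 below 0.11 m and horizontal distance between the grasp point and mark_4 below 0.014 m and z of the grasp point in the frame of mark_4 between 0.015 and 0.055 m) or (horizontal distance between puck_red and mark_5 below 0.11 m and horizontal distance between the grasp point and mark_2 below 0.014 m and z of the grasp point in the frame of mark_2 between 0.015 and 0.055 m))), for 0.2 s.
8. fingertips pass low over the core between marks 4 and 5 counted from the red puck (((horizontal distance between puck_red and mark_1 below 0.11 m and horizontal distance between the grasp point and between_4_5 below 0.014 m and z of the grasp point in the frame of between_4_5 between 0.015 and 0.055 m) or (horizontal distance between puck_red and mark_5 below 0.11 m and horizontal distance between the grasp point and between_1_2 below 0.014 m and z of the grasp point in the frame of between_1_2 between 0.015 and 0.055 m))), for 0.03 s.
9. fingertips just above mark 5 counted from the red puck (((horizontal distance between puck_red and mark_1 below 0.11 m and horizontal distance between the grasp point and mark_5 below 0.014 m and z of the grasp point in the frame of mark_5 between 0.015 and 0.055 m) or (horizontal distance between puck_red and mark_5 below 0.11 m and horizontal distance between the grasp point and mark_1 below 0.014 m and z of the grasp point in the frame of mark_1 between 0.015 and 0.055 m))), for 0.2 s.
10. green button pushed down (value of joint record above 0.004 m), for 0.05 s.
At the end, for the whole second after the job is handed in: All marks and the points between were passed in order, tips within 14 mm sideways and about 35 mm above; the button was then pushed 4 mm or more and is released (under 2 mm); the core is at rest within 6 mm of its start, the pucks stand within 10 mm, bystanders within 20 mm (value of joint record below 0.002 m and distance of core from where it was at the start of the episode below 0.006 m and linear speed of core below 0.02 m/s and distance of each of puck_red, puck_blue from where it was at the start of the episode below 0.01 m and angle between each of puck_red, puck_blue's own z axis and vertical below 0.15 rad and distance of each of spray_can, mug, brush, gauge_ring, gauge_block from where it was at the start of the episode below 0.02 m); the robot touches nothing.
It fails at once if the core is touched (over 0.5 N) (contact force between any of the fingers, the arm and core above 0.5 N).
It fails at once if the core is moved or lifted (over 8 mm) (distance of core from where it was at the start of the episode above 0.008 m).
It fails at once if a puck is moved, lifted or tipped (distance of any of puck_red, puck_blue from where it was at the start of the episode above 0.012 m or angle between any of puck_red, puck_blue's own z axis and vertical above 0.3 rad).
It fails at once if a bystander is moved or lifted (over 25 mm) (distance of any of spray_can, mug, brush, gauge_ring, gauge_block from where it was at the start of the episode above 0.025 m).
It also fails if it takes over 58 s, if anything falls off the work surface, if the arm or the gripper's body presses on something with over 40 N, if the wrist force passes 120 N, or if a joint passes its speed limit or range.

## Robot

A 7-joint arm with a two-finger parallel gripper is mounted at the origin on the work surface. World frame = base frame: x ahead of the robot, y to its left, z up, the work surface at z = 0. Lengths are in m, angles in rad, forces in N, time in s.
With the tool pointing down it reaches from about 0.35 to 0.9 m from the base axis. Payload 19.9 kg.
Tool frame: the origin (TCP) lies at the very end of the fingers, on their centre line; the grasp point (between the pads) lies r.grip_depth behind it (r.grip_depth is the distance from the TCP to the grasp point, in m); z points along the fingers, y is the line along which they close (so a half turn about z gives the same grasp; the last joint's range is limited). The gripper opens to 94 mm and grips with 3 to 60 N. Pads are 16 mm wide; open, the fingers measure 119 mm over their backs; the gripper's body (75 mm by 177 mm) begins 78 mm behind the grasp point.
Start: joints at [-1.26, 0.417, -0.01, 1.614, 0.005, 1.111, -0.053], TCP at [0.216, 0.586, 0.205] pointing down, gripper open.
Joint ranges: [-2.81, 2.81], [-0.39, 2.02], [-1.27, 1.25], [0.06, 2.57], [-1.19, 4.33], [0.19, 2], [-2.82, 2.82]. Speed limits (rad/s): [1.89, 1.89, 2.39, 2.39, 3.01, 3.01, 3.01].

## Interface

Orientations are given as a 3x3 rotation matrix whose columns are the frame's x, y, z axes.
In Python, from plant import r, vision, search_frame, trace, tip_of gives the robot as it stands.
- The arm moves only by the tool send_rows, never from a script. Its argument "rows" is one flat list of numbers, 7 for each row, row after row: the shift along the world's x, y, z in m, then the turn, a rotation vector about the world's x, y, z in rad, then the closure, from -1 (fully open) to 1 (shut), so that 0 is half open. A call has 1 to 10 rows; each row shifts and turns the commanded pose from where the row before left it; what a row does not reach is not made up. A row lasts 1/10 s, in which the tool goes at most 50 mm and 8.59 degrees, less where a joint would pass 70% of its speed; a pose out of reach is approached as far as the arm can. A call is refused whole if a number of a shift passes 0.05 or a number of a turn 0.15, either way. A call with a gripper value outside its range is refused whole. The fingers move at their own pace and stop on an object; the grip force is fixed at half the most. Time passes only in rows, so rows that do not move let the fingers close. It gives the time, the measured TCP pose, the force, the opening and the grip force at its end, in the units of the state.
- r.get_obs(): the state, without advancing time (a new reading comes with each control period).
- vision.camera(name): name is "scene" or "top"; returns (picture, depth): 480x640x3 uint8, red, green, blue; 480x640 float32, m along the optical axis (not along the pixel's ray), 0 where there is no reading.
- vision.camera_info(name): a dict with "fx", "fy", "cx", "cy" (pixels), "pose" (4x4, takes a point from camera to world coordinates). Camera axes: x right, y up, looking along -z (the intrinsics and any distortion apply to the point x, -y, -z); pixel columns grow to the right and rows downward; lengths in m; the calibration is good to about 2 mm. A picture is of the moment at which its call begins. camera_info takes no time and is no camera call.
- r.finish_job(): hands the job in; it is judged then, once.
Trained networks look in the newest picture that a camera, given by its name, has taken for a name from the list of things; names that differ only in an ending like _2 or _b are one class to them, and where a whole thing is asked for, a point or a joint stands for the part that bears it (a point fixed in the world has none). Each returns a list of dicts, best first, with "p" (0 to 1); they miss things now and then, are a little off and sometimes report something else, mostly with a low value. They report only what shows in the picture. A call takes as long as a camera call. They do not tell look-alikes from the thing itself.
- search_frame(camera, name): "box" ([left, top, right, bottom] in pixels, round what is visible of it).
- trace(camera, name): "mask" (480x640 bool, what is visible of it) and "box" ([left, top, right, bottom] in pixels, round what is visible of it).
- tip_of(camera, name): "at" ([row, column] in pixels: a listed point, or the origin of a listed thing).
The state is a dict: "time_s": time; "joints": joint angles; "joint_velocities": joint speeds; "tau": joint torques, N m; "ee_pos": TCP position; "orientation": TCP orientation; "wrist_force": force on the tool from outside, world axes, zero at the start; "ft_torque": the same for the moment, N m; "gripper_width": opening from 0.0 (shut) to 1.0 (fully open); "grasp_force": force on a finger pad.
Only numpy, scipy, OpenCV 4.12 (cv2) and the standard library are available. Lean on these libraries where they do the work, as an engineer would, in place of code of your own. Each camera call takes 0.05 s, during which the arm holds its last target. There are 200 camera calls.

## Working session

There is one attempt and no reset: what is moved stays moved. The work goes in short steps, Python scripts to look and compute and a tool call to move; the robot and the scene stay as the last step left them, time stands still between calls to the robot, and variables do not carry over. Pictures are saved under pics/ and viewed, at most 10 in all, crops included, and the job is handed in when it is done.

Besides the shell and the picture viewer there is one more tool, called after "Emit:" in YAML: its name, and indented under it one key for each argument. send_rows: Moves the arm, as the interface text tells. Its arguments: {"type":"object","properties":{"rows":{"type":"array","items":{"type":"number"}}},"required":["rows"]}

```bash
mkdir -p pics; cat > h.py <<'E'
from plant import r, vision, search_frame, trace, tip_of
import numpy as np, cv2
def world(cam,row,col,z=None,depth=None):
    i=vision.camera_info(cam);P=np.array(i["pose"])
    d=np.array([(col-i["cx"])/i["fx"],-(row-i["cy"])/i["fy"],-1.])
    if z is None: return (P[:3,:3]@(d*depth)+P[:3,3])
    w=P[:3,:3]@d; return P[:3,3]+w*(z-P[2,3])/w[2]
E
python3 - <<'E'
from h import *
print(r.grip_depth, r.get_obs()["time_s"],r.get_obs()["orientation"],vision.camera_info("top"))
for c in("top","scene"):
    p,d=vision.camera(c); cv2.imwrite(f"pics/{c}0.png",p[:,:,::-1]); np.save(f"{c}d.npy",d); np.save(f"{c}p.npy",p)
Z=dict(mark_1=.086,mark_2=.086,mark_3=.086,mark_4=.086,mark_5=.086,puck_red=.05,puck_blue=.05,record_top=.022)
for n,z in Z.items():
    for q in tip_of("top",n)[:5]: print(n,round(q["p"],2),np.round(q["at"],1),np.round(world("top",*q["at"],z=z),4))
for n in ("spray_can","mug","record_top"):
    for q in search_frame("top",n)[:3]: print(n,round(q["p"],2),np.round(q["box"]))
E
```

```text
0.0188 0.0 [[-9.38406401e-01  3.45533383e-01 -3.28109781e-04]
 [ 3.45533526e-01  9.38405677e-01 -1.16933771e-03]
 [-9.61451342e-05 -1.21068692e-03 -9.99999262e-01]] {'fx': 593.4509408447274, 'fy': 593.4509408447274, 'cx': 317.73413652025664, 'cy': 235.87208717625705, 'pose': array([[-0.02320402,  0.98446716, -0.17402867,  0.27508959],
       [-0.99972122, -0.02208927,  0.00833995, -0.03565966],
       [ 0.00436624,  0.17417367,  0.98470527,  1.75238085],
       [ 0.        ,  0.        ,  0.        ,  1.        ]])}
mark_1 0.95 [257.7 312.6] [ 0.5071 -0.0338  0.086 ]
mark_1 0.87 [255.9 293.9] [0.5135 0.0191 0.086 ]
mark_1 0.81 [248.9 275.1] [0.5347 0.0721 0.086 ]
mark_1 0.76 [257.6 251.1] [0.5114 0.1403 0.086 ]
mark_1 0.67 [252.7 329.3] [ 0.5204 -0.0815  0.086 ]
mark_2 0.95 [257.7 312.6] [ 0.5071 -0.0338  0.086 ]
mark_2 0.87 [255.9 293.9] [0.5135 0.0191 0.086 ]
mark_2 0.81 [248.9 275.1] [0.5347 0.0721 0.086 ]
mark_2 0.76 [257.6 251.1] [0.5114 0.1403 0.086 ]
mark_2 0.67 [252.7 329.3] [ 0.5204 -0.0815  0.086 ]
mark_3 0.95 [257.7 312.6] [ 0.5071 -0.0338  0.086 ]
mark_3 0.87 [255.9 293.9
[... 743 characters left out ...]
1 [255.6 323.4] [ 0.5176 -0.0651  0.05  ]
puck_blue 0.74 [267.4 416.5] [ 0.4771 -0.3331  0.05  ]
puck_blue 0.72 [291.3 468.2] [ 0.4048 -0.4779  0.05  ]
puck_blue 0.61 [239.8 248.6] [0.5689 0.1512 0.05  ]
puck_blue 0.27 [255.2 323.5] [ 0.5187 -0.0655  0.05  ]
record_top 0.67 [269.2 415.8] [ 0.4752 -0.3357  0.022 ]
record_top 0.52 [208.  378.5] [ 0.6614 -0.2338  0.022 ]
record_top 0.52 [224.1 485.6] [ 0.6053 -0.5505  0.022 ]
record_top 0.4 [237.6 412.4] [ 0.5694 -0.3305  0.022 ]
spray_can 0.76 [130. 220. 160. 252.]
spray_can 0.66 [328. 270. 340. 273.]
mug 0.36 [242. 236. 342. 293.]
record_top 0.67 [137. 258. 164. 292.]
record_top 0.48 [478. 218. 488. 230.]
record_top 0.44 [373. 199. 386. 214.]
```

```bash
python3 - <<'E'
import numpy as np,cv2
p=np.load("topp.npy")[:,:,::-1]
cv2.imwrite("pics/c1.png",cv2.resize(p[200:320,225:355],None,fx=6,fy=6,interpolation=cv2.INTER_CUBIC)[:600])
cv2.imwrite("pics/c2.png",cv2.resize(p[180:310,350:510],None,fx=4.5,fy=4.5,interpolation=cv2.INTER_CUBIC))
E
```

```text
(no output)
```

View pics/top0.png

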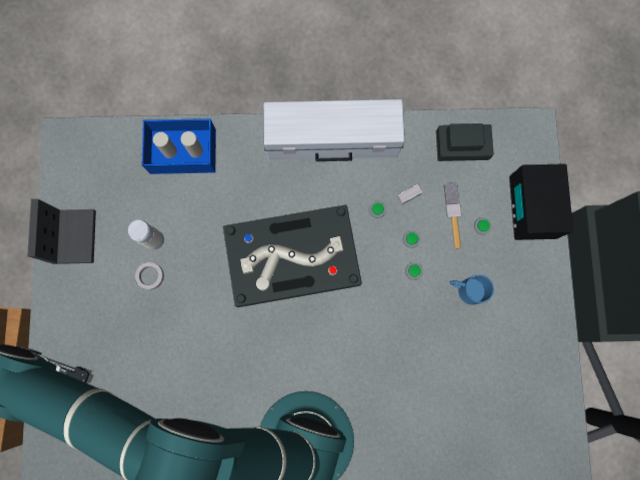

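View pics/scene0.png

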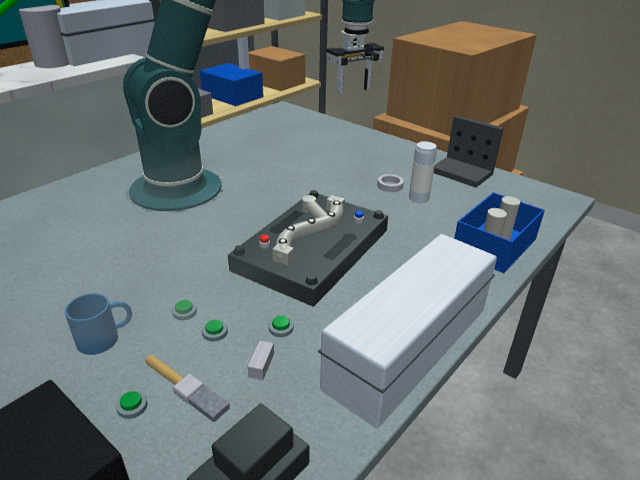

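```bash
sleep 1; ls pics
```

```text
c1.png
c2.png
scene0.png
top0.png
```

View pics/c1.png

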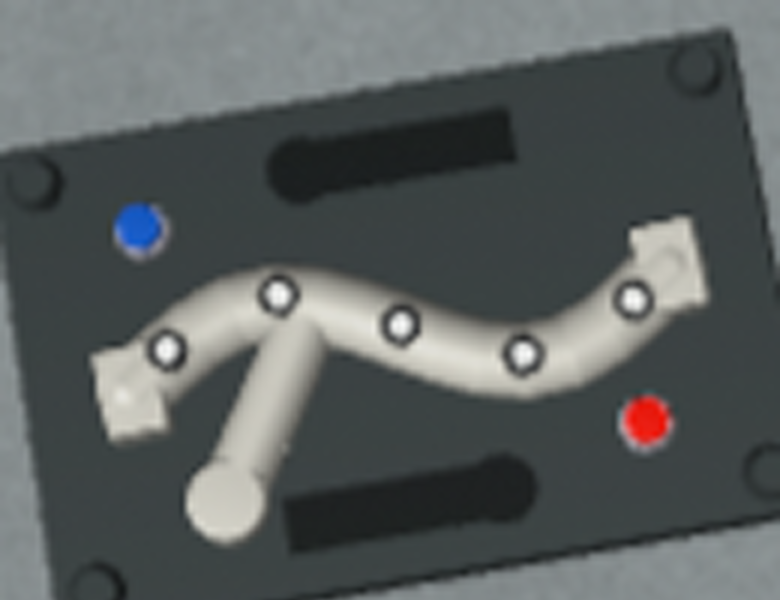

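View pics/c2.png

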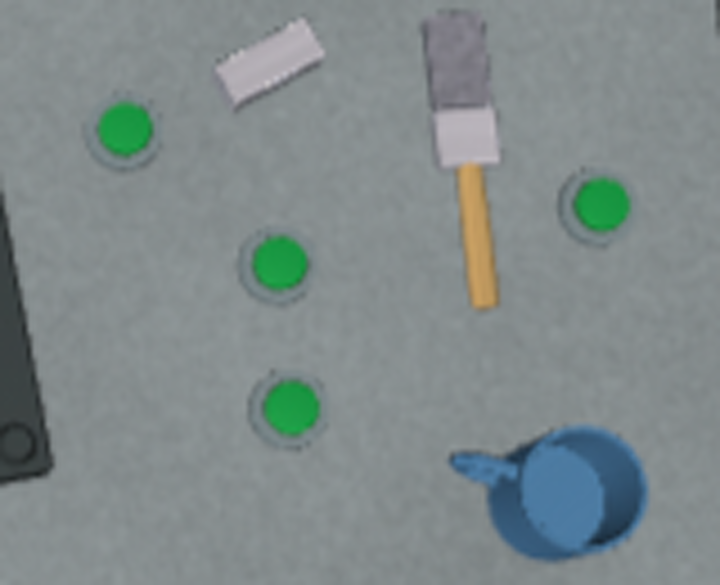

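```bash
python3 - <<'E'
from h import *
from scipy import ndimage as nd
def cent(p,m): 
    l,n=nd.label(m); return [(c,s) for c,s in zip(nd.center_of_mass(m,l,range(1,n+1)),nd.sum(m,l,range(1,n+1)))]
for cam in("top","scene"):
    p=np.load(cam+"p.npy").astype(int)
    R,G,B=p[...,0],p[...,1],p[...,2]
    S=dict(green=((G>R+60)&(G>B+50),.022,15),red=((R>G+90)&(R>B+90),.076,10),blue=((B>R+90)&(B>G+50),.076,10))
    for k,(m,z,a) in S.items():
        for c,s in cent(p,m):
            if s>a: print(cam,k,np.round(c,1),s,np.round(world(cam,*c,z=z),4))
    g=p.min(2)
    for q in tip_of(cam,"mark_1")[:6]:
        y,x=np.round(q["at"]).astype(int); w=np.clip(g[y-4:y+5,x-4:x+5]-185.,0,None)
        yy,xx=np.mgrid[y-4:y+5,x-4:x+5]
        print(cam,round(q["p"],2),np.round(q["at"],1),np.round(world(cam,*q["at"],z=.086),4),g[y-5:y+6,x].tolist())
d=np.load("topd.npy")
for rc in [(258,253),(249,271),(254,292),(259,312),(250,330),(267,245),(243,336),(262,272),(284,263),(238,248),(270,332),(270,414)]:
    print(rc,np.round(world("top",*rc,depth=d[rc]),4))
E
```

```text
top green [208.1 377.4] 103.0 [ 0.6611 -0.2306  0.022 ]
top green [225.  483.5] 104.0 [ 0.6027 -0.544   0.022 ]
top green [238.  411.7] 103.0 [ 0.5681 -0.3285  0.022 ]
top green [270.1 414.4] 104.0 [ 0.4727 -0.3315  0.022 ]
top red [269.5 332.2] 47.0 [ 0.4735 -0.0887  0.076 ]
top blue [146.2 179.6] 2571.0 [0.8485 0.3506 0.076 ]
top blue [237.  247.6] 41.0 [0.5725 0.1512 0.076 ]
top 0.95 [257.7 312.6] [ 0.5071 -0.0338  0.086 ] [79, 110, 115, 75, 140, 219, 219, 151, 68, 141, 177]
top 0.87 [255.9 293.9] [0.5135 0.0191 0.086 ] [98, 67, 64, 62, 63, 161, 210, 212, 201, 191, 176]
top 0.81 [248.9 275.1] [0.5347 0.0721 0.086 ] [78, 109, 137, 149, 157, 170, 192, 206, 199, 190, 187]
top 0.76 [257.6 251.1] [0.5114 0.1403 0.086 ] [115, 130, 93, 104, 191, 218, 168, 86, 135, 177, 179]
top 0.67 [252.7 329.3] [ 0.5204 -0.0815  0.086 ] [178, 220, 221, 154, 70, 130, 168, 170, 161, 149, 134]
scene green [5.3 6.4] 145.0 [-3.253   0.8865  0.022 ]
scene green [304.9 183.1] 110.0 [ 0.4781 -0.3341  0.022 ]
scene green [321.5 280.4] 159.0 [ 0.6673 -0.2345  0.022 ]
scene green [325.3 213.7] 154.0 [ 0.5744 -0.3
[... 730 characters left out ...]
535  -0.0764  0.086 ] [213, 202, 188, 178, 174, 124, 62, 47, 43, 145, 165]
scene 0.65 [201.  337.7] [0.5123 0.142  0.086 ] [146, 184, 185, 177, 159, 139, 200, 125, 80, 176, 200]
scene 0.57 [225.2 291.4] [ 0.5032 -0.0239  0.086 ] [48, 50, 48, 59, 71, 53, 205, 241, 180, 75, 112]
(258, 253) [0.51   0.1349 0.0866]
(249, 271) [0.5351 0.0839 0.0839]
(254, 292) [0.5183 0.0242 0.0913]
(259, 312) [ 0.5025 -0.032   0.0931]
(250, 330) [ 0.5271 -0.0835  0.0924]
(267, 245) [0.4861 0.1587 0.0771]
(243, 336) [ 0.5473 -0.1011  0.0893]
(262, 272) [0.497  0.081  0.0897]
(284, 263) [0.4356 0.1071 0.0872]
(238, 248) [0.5701 0.1503 0.0736]
(270, 332) [ 0.4723 -0.0882  0.0737]
(270, 414) [ 0.4738 -0.3316  0.0141]
```

```bash
python3 - <<'E'
from h import *
S={"top":[(330.1,249.6),(311.6,258.6),(291.4,253.75),(271.1,248.6),(252.4,257.9)],"scene":None}
W={}
for cam in S:
    p=np.load(cam+"p.npy"); g=p.min(2)
    pts=S[cam]
    if pts is None: # reproject top result
        i=vision.camera_info(cam);P=np.linalg.inv(i["pose"]); pts=[]
        for w in W["top"]+np.array([.005,-.003,0]):
            c=P[:3,:3]@w+P[:3,3]; pts.append((i["cx"]+i["fx"]*c[0]/-c[2], i["cy"]+i["fy"]*c[1]/c[2]))
    out=[]
    for x,y in pts:
        # brightest compact white centre: template = blurred DoG peak near guess
        f=cv2.resize(g,None,fx=8,fy=8,interpolation=cv2.INTER_CUBIC).astype(np.float32)
        t=cv2.GaussianBlur(f,(0,0),8)-cv2.GaussianBlur(f,(0,0),26)
        X,Y=int((x+.5)*8),int((y+.5)*8);k=24
        a=t[Y-k:Y+k,X-k:X+k]; j=np.unravel_index(a.argmax(),a.shape)
        c=((X-k+j[1]+.5)/8-.5,(Y-k+j[0]+.5)/8-.5)
        w=world(cam,c[1],c[0],z=.086); out.append(w); print(cam,np.round((x,y),1),np.round(c,1),np.round(w,4))
    W[cam]=np.array(out)
    print(np.round(np.linalg.norm(np.diff(W[cam],axis=0),axis=1),4))
print(np.round((W["top"]+W["scene"])/2,4))
E
```

```text
top [330.1 249.6] [330.1 249.4] [ 0.5297 -0.0839  0.086 ]
top [311.6 258.6] [311.8 258.4] [ 0.5051 -0.0315  0.086 ]
top [291.4 253.8] [291.3 253.6] [0.5203 0.0263 0.086 ]
top [271.1 248.6] [270.9 248.4] [0.5363 0.0839 0.086 ]
top [252.4 257.9] [252.2 257.7] [0.511  0.1373 0.086 ]
[0.0579 0.0598 0.0598 0.059 ]
scene [282.7 241. ] [282.4 239.9] [ 0.531  -0.0841  0.086 ]
scene [290.5 228. ] [290.3 226.9] [ 0.5065 -0.0313  0.086 ]
scene [311.3 220.7] [310.9 219.8] [0.5218 0.0259 0.086 ]
scene [331.5 213.9] [331.1 212.9] [0.5376 0.0839 0.086 ]
scene [336.9 202.6] [339.8 199.6] [0.5117 0.1516 0.086 ]
[0.0581 0.0592 0.0602 0.0725]
[[ 0.5303 -0.084   0.086 ]
 [ 0.5058 -0.0314  0.086 ]
 [ 0.5211  0.0261  0.086 ]
 [ 0.537   0.0839  0.086 ]
 [ 0.5114  0.1444  0.086 ]]
```

Blue marks the end with the branch (mark_5, px 252,258). Red marks the branchless end (mark_1, px 330,249). Green buttons are at px (414,270), (412,238), (377,208) and (484,225). (414,270) is nearest the base, at 0.58 m against 0.66 m or more, and the enlarged crop confirms it.

Emit:
send_rows:
  rows: [0.016, -0.034, 0, 0, 0, 0, 1, 0.016, -0.034, 0, 0, 0, 0, 1, 0.016, -0.034, 0, 0, 0, 0, 1, 0.016, -0.034, 0, 0, 0, 0, 1, 0.016, -0.034, 0, 0, 0, 0, 1, 0.016, -0.034, 0, 0, 0, 0, 1, 0.016, -0.034, 0, 0, 0, 0, 1, 0.016, -0.034, 0, 0, 0, 0, 1, 0.016, -0.034, 0, 0, 0, 0, 1, 0.016, -0.034, 0, 0, 0, 0, 1]

```text
time_s: 1.75
ee_pos: [0.3764, 0.2451, 0.2057]
orientation: [[-0.938, 0.345, 0.0], [0.345, 0.938, 0.0], [-0.0, 0.001, -1.0]]
wrist_force: [1.0, 0.4, 0.6]
gripper_width: 0.183
grasp_force: 0.0
```

Emit:
send_rows:
  rows: [0.016, -0.034, 0, 0, 0, 0, 1, 0.016, -0.034, 0, 0, 0, 0, 1, 0.016, -0.034, 0, 0, 0, 0, 1, 0.016, -0.034, 0, 0, 0, 0, 1, 0.016, -0.034, 0, 0, 0, 0, 1, 0.016, -0.034, 0, 0, 0, 0, 1, 0.016, -0.034, 0, 0, 0, 0, 1, 0.016, -0.034, 0, 0, 0, 0, 1, 0.016, -0.034, 0, 0, 0, 0, 1, 0, 0, 0, 0, 0, 0, 1]

```text
time_s: 2.75
ee_pos: [0.5209, -0.0641, 0.2055]
orientation: [[-0.937, 0.35, 0.001], [0.35, 0.937, -0.002], [-0.001, -0.002, -1.0]]
wrist_force: [-0.4, 0.9, 1.5]
gripper_width: 0.008
grasp_force: 0.0
```

Emit:
send_rows:
  rows: [0.009, -0.02, -0.03, 0, 0, 0, 1, 0, 0, -0.03, 0, 0, 0, 1, 0, 0, -0.015, 0, 0, 0, 1, 0, 0, 0, 0, 0, 0, 1, 0, 0, 0, 0, 0, 0, 1]

```text
time_s: 3.25
ee_pos: [0.5291, -0.0793, 0.131]
orientation: [[-0.938, 0.345, 0.0], [0.345, 0.938, -0.0], [-0.0, 0.0, -1.0]]
wrist_force: [0.4, 0.8, 1.2]
gripper_width: -0.001
grasp_force: 0.0
```

```bash
python3 - <<'E'
from h import *
p,d=vision.camera("scene"); cv2.imwrite("pics/s1.png",cv2.resize(p[150:290,220:400,::-1],None,fx=4,fy=4,interpolation=cv2.INTER_CUBIC)); print(r.get_obs()["ee_pos"],r.get_obs()["joints"])
E
```

```text
[ 0.5294485  -0.07932771  0.13143892] [-0.28369741  0.37190037  0.45822116  1.92115183 -0.20800884  0.89339116
  1.49668638]
```

View pics/s1.png

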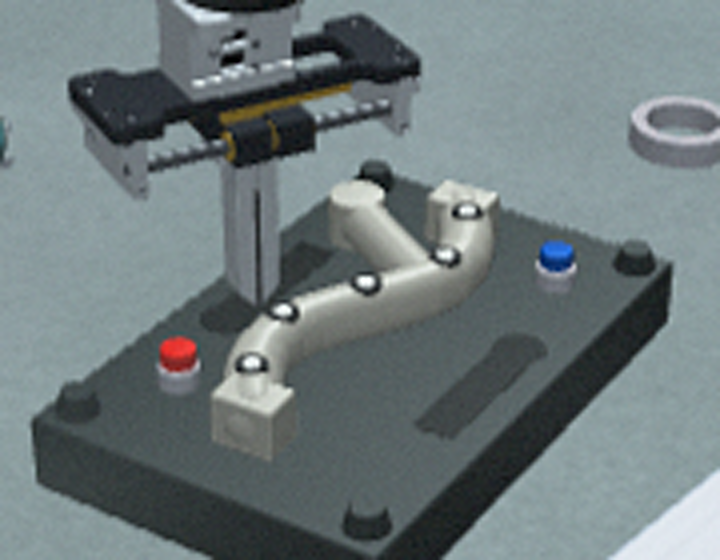

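Emit:
send_rows:
  rows: [0.001, -0.004, -0.015, 0, 0, 0, 1, 0, -0.001, -0.012, 0, 0, 0, 1, 0, 0, -0.004, 0, 0, 0, 1, 0, 0, 0, 0, 0, 0, 1, 0, 0, 0, 0, 0, 0, 1, 0, 0, 0, 0, 0, 0, 1, 0, 0, 0, 0, 0, 0, 1, 0, 0, 0, 0, 0, 0, 1]

```text
time_s: 4.1
ee_pos: [0.5301, -0.0844, 0.0996]
orientation: [[-0.938, 0.345, 0.0], [0.345, 0.938, -0.0], [-0.0, 0.0, -1.0]]
wrist_force: [0.5, -0.9, -0.0]
gripper_width: 0.003
grasp_force: 0.0
```

Emit:
send_rows:
  rows: [-0.006, 0.008, 0, 0, 0, 0, 1, -0.005, 0.008, 0, 0, 0, 0, 1, -0.005, 0.008, 0, 0, 0, 0, 1, -0.003, 0.01, 0, 0, 0, 0, 1, -0.003, 0.01, 0, 0, 0, 0, 1, -0.002, 0.009, 0, 0, 0, 0, 1, 0, 0, 0, 0, 0, 0, 1, 0, 0, 0, 0, 0, 0, 1, 0, 0, 0, 0, 0, 0, 1, 0, 0, 0, 0, 0, 0, 1]

```text
time_s: 5.1
ee_pos: [0.506, -0.032, 0.0994]
orientation: [[-0.938, 0.346, -0.0], [0.346, 0.938, -0.0], [-0.0, -0.0, -1.0]]
wrist_force: [1.1, -0.3, 1.0]
gripper_width: 0.005
grasp_force: 0.0
```

Emit:
send_rows:
  rows: [0, 0, 0, 0, 0, 0, 1, 0, 0, 0, 0, 0, 0, 1, 0.002, 0.009, 0, 0, 0, 0, 1, 0.002, 0.01, 0, 0, 0, 0, 1, 0.003, 0.01, 0, 0, 0, 0, 1, 0.003, 0.01, 0, 0, 0, 0, 1, 0.003, 0.01, 0, 0, 0, 0, 1, 0.002, 0.009, 0, 0, 0, 0, 1, 0, 0, 0, 0, 0, 0, 1, 0, 0, 0, 0, 0, 0, 1]

```text
time_s: 6.1
ee_pos: [0.5209, 0.0264, 0.0994]
orientation: [[-0.938, 0.345, -0.0], [0.345, 0.938, -0.0], [0.0, -0.0, -1.0]]
wrist_force: [-0.4, 0.1, 0.5]
gripper_width: 0.007
grasp_force: 0.0
```

Next: dwell at mark 3, move to mark 4 (0.537, 0.084), dwell, then go via (0.529, 0.113) to mark 5 (0.5115, 0.1375).

Emit:
send_rows:
  rows: [0, 0, 0, 0, 0, 0, 1, 0, 0, 0, 0, 0, 0, 1, 0, 0, 0, 0, 0, 0, 1, 0, 0, 0, 0, 0, 0, 1, 0.003, 0.009, 0, 0, 0, 0, 1, 0.003, 0.01, 0, 0, 0, 0, 1, 0.003, 0.01, 0, 0, 0, 0, 1, 0.003, 0.01, 0, 0, 0, 0, 1, 0.002, 0.01, 0, 0, 0, 0, 1, 0.002, 0.009, 0, 0, 0, 0, 1]

```text
time_s: 7.1
ee_pos: [0.5371, 0.0856, 0.0993]
orientation: [[-0.939, 0.345, -0.0], [0.345, 0.939, -0.0], [0.0, -0.0, -1.0]]
wrist_force: [-0.2, -0.1, -0.3]
gripper_width: 0.004
grasp_force: 0.0
```

Emit:
send_rows:
  rows: [0, 0, 0, 0, 0, 0, 1, 0, 0, 0, 0, 0, 0, 1, 0, 0, 0, 0, 0, 0, 1, 0, 0, 0, 0, 0, 0, 1, 0, 0, 0, 0, 0, 0, 1, 0, 0, 0, 0, 0, 0, 1, -0.002, 0.009, 0, 0, 0, 0, 1, -0.002, 0.009, 0, 0, 0, 0, 1, -0.004, 0.01, 0, 0, 0, 0, 1, -0.005, 0.009, 0, 0, 0, 0, 1]

```text
time_s: 8.1
ee_pos: [0.5235, 0.1228, 0.0994]
orientation: [[-0.939, 0.345, -0.0], [0.345, 0.939, 0.0], [0.0, 0.0, -1.0]]
wrist_force: [0.6, 0.2, 0.2]
gripper_width: 0.006
grasp_force: 0.0
```

Emit:
send_rows:
  rows: [-0.006, 0.008, 0, 0, 0, 0, 1, -0.006, 0.008, 0, 0, 0, 0, 1, 0, 0, 0, 0, 0, 0, 1, 0, 0, 0, 0, 0, 0, 1, 0, 0, 0, 0, 0, 0, 1, 0, 0, 0, 0, 0, 0, 1, 0, 0, 0, 0, 0, 0, 1, 0, 0, 0, 0, 0, 0, 1, 0, 0, 0, 0, 0, 0, 1]

```text
time_s: 9.0
ee_pos: [0.512, 0.1374, 0.0994]
orientation: [[-0.938, 0.346, 0.0], [0.346, 0.938, -0.0], [-0.0, -0.0, -1.0]]
wrist_force: [-0.4, 0.5, -1.4]
gripper_width: 0.001
grasp_force: 0.0
```

Emit:
send_rows:
  rows: [0, 0, 0.04, 0, 0, 0, 1, 0, 0, 0.04, 0, 0, 0, 1, -0.003, -0.039, 0, 0, 0, 0, 1, -0.003, -0.039, 0, 0, 0, 0, 1, -0.003, -0.039, 0, 0, 0, 0, 1, -0.003, -0.039, 0, 0, 0, 0, 1, -0.003, -0.039, 0, 0, 0, 0, 1, -0.003, -0.039, 0, 0, 0, 0, 1, -0.003, -0.039, 0, 0, 0, 0, 1, -0.003, -0.039, 0, 0, 0, 0, 1]

```text
time_s: 10.0
ee_pos: [0.4876, -0.1761, 0.1796]
orientation: [[-0.938, 0.345, 0.0], [0.345, 0.938, -0.0], [-0.0, 0.0, -1.0]]
wrist_force: [1.1, -0.4, -0.2]
gripper_width: 0.0
grasp_force: 0.0
```

Emit:
send_rows:
  rows: [-0.003, -0.039, 0, 0, 0, 0, 1, -0.003, -0.039, 0, 0, 0, 0, 1, -0.004, -0.04, 0, 0, 0, 0, 1, -0.004, -0.039, 0, 0, 0, 0, 1, 0, 0, -0.04, 0, 0, 0, 1, 0, 0, -0.04, 0, 0, 0, 1, 0, 0, -0.03, 0, 0, 0, 1, 0, 0, 0, 0, 0, 0, 1, 0, 0, 0, 0, 0, 0, 1]

```text
time_s: 10.9
ee_pos: [0.474, -0.3319, 0.0701]
orientation: [[-0.938, 0.346, -0.0], [0.346, 0.938, -0.0], [0.0, -0.0, -1.0]]
wrist_force: [-0.4, -0.5, 0.6]
gripper_width: 0.006
grasp_force: 0.0
```

```bash
python3 - <<'E'
from h import *
p,d=vision.camera("scene"); cv2.imwrite("pics/s2.png",cv2.resize(p[200:350,120:320,::-1],None,fx=4,fy=4,interpolation=cv2.INTER_CUBIC)); print(r.get_obs()["ee_pos"])
E
```

```text
[ 0.47453039 -0.33212298  0.0709724 ]
```

View pics/s2.png

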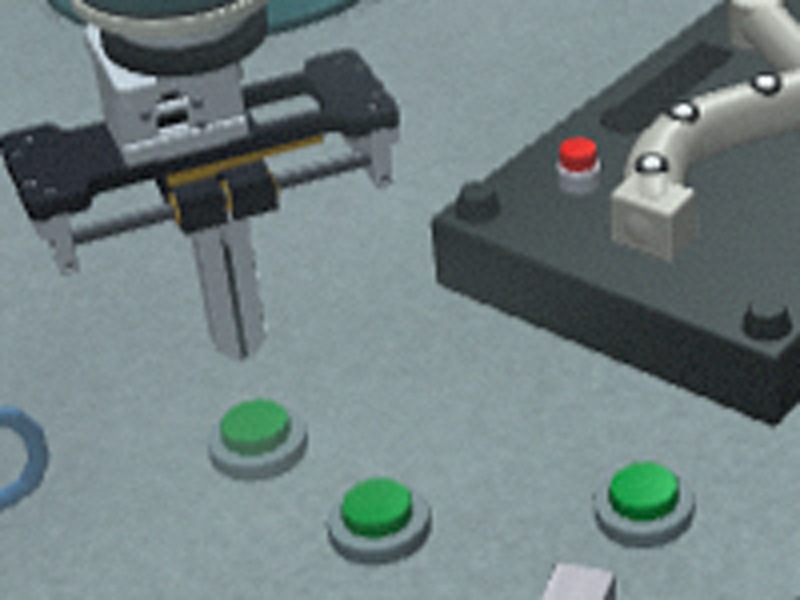

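The tip (crop 242,355) lines up along the finger axis over the nearest button (255,425). Pressing now.

Emit:
send_rows:
  rows: [0, 0, -0.03, 0, 0, 0, 1, 0, 0, -0.015, 0, 0, 0, 1, 0, 0, -0.004, 0, 0, 0, 1, 0, 0, -0.003, 0, 0, 0, 1, 0, 0, -0.002, 0, 0, 0, 1, 0, 0, 0, 0, 0, 0, 1, 0, 0, 0, 0, 0, 0, 1]

```text
time_s: 11.65
ee_pos: [0.4742, -0.3316, 0.0163]
orientation: [[-0.938, 0.346, 0.001], [0.346, 0.938, -0.0], [-0.001, 0.0, -1.0]]
wrist_force: [-1.4, 2.4, 5.5]
gripper_width: 0.006
grasp_force: 2.5
```

Emit:
send_rows:
  rows: [0, 0, -0.001, 0, 0, 0, 1, 0, 0, -0.001, 0, 0, 0, 1, 0, 0, 0, 0, 0, 0, 1]

```text
time_s: 11.95
ee_pos: [0.4745, -0.3318, 0.0156]
orientation: [[-0.938, 0.346, 0.002], [0.346, 0.938, 0.0], [-0.001, 0.001, -1.0]]
wrist_force: [-9.6, 9.0, 34.1]
gripper_width: 0.006
grasp_force: 16.7
```

Emit:
send_rows:
  rows: [0, 0, 0.01, 0, 0, 0, 1, 0, 0, 0.03, 0, 0, 0, 1, 0, 0, 0.04, 0, 0, 0, 1, 0, 0, 0.04, 0, 0, 0, 1, 0, 0, 0, 0, 0, 0, 1, 0, 0, 0, 0, 0, 0, 1, 0, 0, 0, 0, 0, 0, 1, 0, 0, 0, 0, 0, 0, 1]

```text
time_s: 12.75
ee_pos: [0.4735, -0.3313, 0.1326]
orientation: [[-0.938, 0.346, -0.001], [0.346, 0.938, 0.0], [0.001, -0.0, -1.0]]
wrist_force: [-0.1, -1.3, 0.3]
gripper_width: 0.005
grasp_force: 0.0
```

```bash
python3 -c "
from h import *
print(r.finish_job())"
```

```text
the job is handed in; nothing more can be done
None
```

The tips paused about 1 cm above all five marks in order from the red to the blue puck, no contact with the core felt; the green button nearest the base was pushed fully down and released, and the job is handed in (no verdict shown).

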